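# Clamp the hinge with a ratchet lever on the balcony bench

### The job

Lay the loose grey hinge flat on the bed of the clamping fixture, between the jaw and the fence and centred across the bed. Then lift the black clamping lever off its serrations, swing it back anticlockwise two teeth, towards its back stop, let it drop into the serrations again and turn it clockwise until the hinge is clamped tight; let go with the lever fully down. Leave the other things where they are.

Things in the scene. Friction and masses are not known exactly. Their poses are not given: they have to be found in the camera images.
- fixture: Grey clamping fixture, fixed. Origin on the bench (z=0) below the lever's spindle; z up, x roughly to the robot's right, y roughly away from the robot. Its bed, a steel bar 30 mm wide in x, top at z=30 mm, runs along -y (towards the robot) to a fence (30 mm wide, top z=46, inner face y=-133 mm). The moving jaw (30 mm wide, top z=45) comes from the +y side. Beside the bed in x is only bench.
- hub (a point): Point on the spindle axis at the middle of the sloped face (70 x 84 mm) of the fixture, 85 mm straight above the fixture origin. Site z is the spindle axis: it leans 0.56 rad (32 deg) from vertical towards the fixture's -x (the robot's left), up direction (-0.531,0,0.847) in the fixture frame. The point turns with the spindle.
- nest (a point): Point on the bed top (30 mm above the bench) at fixture (0,-110.6,30) mm: where the middle of the hinge is to be laid, its knuckle parallel to the fixture's x. Axes as the fixture's. The gap between jaw and fence at the start is 44 to 47 mm wide, centred here within 1.5 mm.
- hinge: Loose grey steel butt hinge folded shut, lying flat: 50 mm long along its x (the knuckle's direction), 36 mm wide in y (10 mm knuckle along the +y edge), 10 mm thick, about 100 g. Origin at the middle of the underside, z up. Can be taken by the fingertips over its 50 mm length. Either way round will do. Clamping slides it against the fence.
- grip (a point): Middle of the grip of the black lever: a bar 50 mm long (radial), 14 wide, 15 deep, its middle 78 mm from the spindle axis and, lever down, 38 mm above the hub point along the axis. Moves with the lever. x: outward along the bar; y: across it (pinch along y); z: up along the leaning axis (tool along -z). Two stop pins 34 mm from the axis, tops 46 mm over the face, bound its arc.
- spindle (a joint): Angle of the clamping spindle, rad, grows clockwise seen from above (tightening). Starts at 0.05 to 0.25; hard end at 1.10, fully tight, the jaw pressing with about 10 N. The jaw goes 12 mm per rad, meeting the hinge at about 0.93. Friction 0.25 N m, 0.4 when tight. Only the lever, when down, turns it; it stays where left.
- swing (a joint): Lever angle relative to the spindle, rad, clockwise positive, 0 at the start. Fixed but for 0.09 of play when down, free when lifted; 12 teeth: drops in at multiples of 0.5236. Arm angle = spindle + swing; pins stop it at +0.40 and -1.10, so two teeth back (-1.047) are needed, three impossible. At arm angle 0 it points 75 deg clockwise from down-slope (fixture -x), nearly to +y.
- lift (a joint): Lift of the lever along the spindle axis, m: 0 fully down, 0.016 highest, clear of the serrations above 0.008. Spring and weight pull it down with 4 to 6 N, so it drops when let go. If it rides on a tooth it drops in when turned a little while loose or lightly pressed down.
- anvil: Steel bench anvil 180 x 70 x 70 mm, 4 kg, bystander.
- hammer: White nylon hammer, wooden handle, 260 mm long, lying, bystander.
- punch: Stainless pin punch 120 mm long, 12 mm thick, lying, bystander.
- caddy: Two-level clear plastic screw caddy 110 x 160 x 91 mm, bystander.
- tea_glass: Small empty tea glass, 56 mm wide, 85 mm high, bystander.
- jar: Glass jar with steel cap, 60 mm wide, 70 mm high, bystander.
- screwdriver: Screwdriver with black handle, lying, bystander.
Things that resemble listed ones, but are neither listed nor needed, are in the scene too. There is more than one size of the hinge; the job needs the smallest.

How it is judged:
By the outcome, as a careful person would: the job done as asked, in the order asked, and still so for the second after the job is handed in, with the robot touching nothing.
It also fails if it takes over 66 s, if anything falls off the work surface, if the arm or the gripper's body presses on something with over 40 N, if the wrist force passes 120 N, or if a joint passes its speed limit or range.

### The arm

A 7-joint arm with a two-finger parallel gripper is mounted at the origin on the work surface. World frame = base frame: x ahead of the robot, y to its left, z up, the work surface at z = 0. Lengths are in m, angles in degrees, forces in N, time in s.
With the tool pointing down it reaches from about 0.425 to 0.875 m from the base axis. Payload 4.7 kg.
Tool frame: the origin (TCP) lies on the centre line of the jaws, within the pads' length; the fingertips stand 8 mm ahead of it and the grasp point (between the pads) lies 11 mm behind it; z points along the fingers, y is the direction in which the jaws open and shut (so a half turn about z gives the same grasp; the last joint's range is limited). The gripper opens to 87 mm and grips with 3 to 60 N. Pads are 19 mm wide; open, the fingers measure 117 mm over their backs; the gripper's body (75 mm by 190 mm) begins 51 mm behind the grasp point.
Start: joints at [-68.405, 18.392, -4.016, 83.108, 1.295, 78.541, -3.26], TCP at [0.231, 0.608, 0.21] pointing down, gripper open.
Joint ranges: [-163.93, 163.93], [-17.29, 119.83], [-79.2, 71.16], [3.27, 140.29], [-89.18, 269.18], [5.43, 117.66], [-154.24, 154.24]. Speed limits (degrees/s): [147.25, 147.25, 180, 180, 180, 180, 180].

### API

Orientations are given as [roll, pitch, yaw] about the fixed x, y, z axes, in that order (R = Rz(yaw) Ry(pitch) Rx(roll)).
In Python, from cell import env gives the robot as it stands. The module is installed in compiled form; this text tells all that it offers.
- The arm moves only by the tool move_arm, never from a script. Its argument "steps" is a list of rows, each a list of 2 entries, a list of its own where there are three numbers: the shift along the tool's x, y, z in m, then the turn about the tool's z in rad. A call has 1 to 20 rows; each row is the pose to reach, as a shift and turn from the pose commanded when the call began, along the tool's axes at that moment; what a row does not reach only later rows make up. A row lasts 1/8 s, in which the tool goes at most 62.5 mm and 10.7 degrees, less where a joint would pass 70% of its speed; a pose out of reach is approached as far as the arm can. A call with a gripper value outside its range is refused whole. "hand" is the closure, from -1 (fully open) to 1 (shut), set as the call begins (left out, the last holds). The fingers move at their own pace and stop on an object; "squeeze" is the grip in N (left out, the last holds). Time passes only in rows, so rows that repeat a pose let the fingers close. It gives the time, the measured TCP pose, the force and the opening at its end, in the units of the state.
- env.get_obs(): the state, without advancing time (a new reading comes with each control period).
- env.read_camera(name): name is "scene" or "top"; returns (picture, depth): 480x640x3 uint8, red, green, blue; 480x640 float32, m along the optical axis (not along the pixel's ray), 0 where there is no reading.
- env.calibration(name): a dict with "intrinsics" (3x3 intrinsics, pixels), "position" and "orientation" of the camera in the world. Camera axes: x right, y up, looking along -z (the intrinsics and any distortion apply to the point x, -y, -z); pixel columns grow to the right and rows downward; lengths in m; the calibration is good to about 2 mm. A picture is of the moment at which its call begins. calibration takes no time and is no camera call.
- env.sign_off(): hands the job in, once; it reports no verdict.
Trained networks look in the newest picture that a camera, given by its name, has taken for a name from the list of things; names that differ only in an ending like _2 or _b are one class to them, and where a whole thing is asked for, a point or a joint stands for the part that bears it (a point fixed in the world has none). Each returns a list of dicts, best first, with "conf" (0 to 1); they miss things now and then, are a little off and sometimes report something else, mostly with a low value. They report only what shows in the picture. A call takes as long as a camera call. They do not tell look-alikes from the thing itself.
- env.cut_out(camera, query): "region" (480x640 bool, what is visible of it) and "uv" ([column, row] in pixels, amid what is visible of it).
The state is a dict: "time_s": time; "qpos": joint angles; "joint_velocities": joint speeds; "effort": joint torques, N m; "tool_pos": TCP position; "tool_rot": TCP orientation; "force": force on the tool from outside, world axes, zero at the start; "wrist_torque": the same for the moment, N m; "grip_width": finger opening in m.
Only numpy, scipy, OpenCV 4.12 (cv2) and the standard library are available. Lean on these libraries where they do the work, as an engineer would, in place of code of your own. Each camera call takes 0.05 s, during which the arm holds its last target. There are 200 camera calls.

## Working session

There is one attempt and no reset: what is moved stays moved. The work goes in short steps, Python scripts to look and compute and a tool call to move; the robot and the scene stay as the last step left them, time stands still between calls to the robot, and variables do not carry over. Pictures are saved under pics/ and viewed, about 8 in all and at most 12, crops included, and the job is handed in when it is done.

Besides the shell and the picture viewer there is one more tool, called as a command line: name --argument value ..., lists and objects as JSON in quotes. move_arm: Moves the arm, as the interface text tells. Its arguments: {"type":"object","properties":{"steps":{"type":"array"},"hand":{"type":"number"},"squeeze":{"type":"number"}},"required":["steps"]}

```bash
mkdir -p pics
cat > h.py <<'E'
import numpy as np, cv2
from cell import env
from scipy.spatial.transform import Rotation as R
def cam(name):
    c=env.calibration(name); return c
def Rc(c):
    o=np.array(c["orientation"],float)
    if o.shape==(3,3): return o
    if o.size==3: return R.from_euler('xyz',o,degrees=True).as_matrix()
    raise Exception(str(o))
def w(name,depth,uv):
    c=cam(name);K=np.array(c["intrinsics"]);uv=np.atleast_2d(uv).astype(int)
    d=depth[uv[:,1],uv[:,0]]
    p=np.c_[(uv[:,0]-K[0,2])/K[0,0]*d,-(uv[:,1]-K[1,2])/K[1,1]*d,-d]
    return p@Rc(c).T+np.array(c["position"]),d
def proj(name,P):
    c=cam(name);K=np.array(c["intrinsics"])
    p=(np.atleast_2d(P)-np.array(c["position"]))@Rc(c)
    return np.c_[K[0,0]*p[:,0]/-p[:,2]+K[0,2],K[1,1]*-p[:,1]/-p[:,2]+K[1,2]]
def save(n,im): cv2.imwrite('pics/'+n,im[:,:,::-1])
E
python3 - <<'E'
from h import *
for n in("scene","top"):
    print(n,env.calibration(n))
    im,d=env.read_camera(n); save(n+'0.png',im); np.save(n+'0.npy',d)
    for q in("hinge","fixture","grip"):
        for r in env.cut_out(n,q):
            m=r["region"];v,u=np.nonzero(m);P,dd=w(n,d,np.c_[u,v]);P=P[dd>0]
            print(n,q,round(r["conf"],2),np.round(r["uv"]),len(u),np.round(np.median(P,0),3),np.round(np.ptp(P,axis=0),3))
print(env.get_obs())
E
```

```text
scene {'intrinsics': array([[450.93917493,   0.        , 315.5207039 ],
       [  0.        , 450.93917493, 243.846732  ],
       [  0.        ,   0.        ,   1.        ]]), 'position': array([ 1.15771337, -0.0619924 ,  0.7309569 ]), 'orientation': array([42.80107457, -1.12231273, 81.91036497])}
scene hinge 0.96 [125. 256.] 643 [ 0.49  -0.357  0.014] [0.088 0.062 0.019]
scene hinge 0.7 [168. 280.] 404 [ 0.558 -0.266  0.01 ] [0.063 0.042 0.016]
scene hinge 0.69 [216. 276.] 665 [ 0.57  -0.163  0.013] [0.074 0.056 0.019]
scene fixture 0.98 [301. 263.] 2931 [ 0.615 -0.002  0.084] [0.305 0.109 0.137]
scene grip 0.65 [309. 256.] 527 [0.622 0.012 0.115] [0.118 0.042 0.054]
top {'intrinsics': array([[436.4028245 ,   0.        , 318.09198884],
       [  0.        , 436.4028245 , 232.99419571],
       [  0.        ,   0.        ,   1.        ]]), 'position': array([0.53295841, 0.01925332, 1.14279981]), 'orientation': array([  4.17610142,   1.03817683, -91.61815736])}
top hinge 0.9 [472. 279.] 534 [ 0.488 -0.356  0.013] [0.072 0.064 0.025]
top hinge 0.78 [435. 254.] 263 [ 0.558 -0.265  0.01 ]
[... 304 characters left out ...]
8 0.024]
{'time_s': 0.4, 'qpos': array([-68.40420541,  18.39870436,  -4.01696311,  83.11575956,
         1.29483013,  78.54027525,  -3.25992642]), 'joint_velocities': array([ 0.06739585, -0.05228385, -0.0439833 , -0.15896223, -0.0679656 ,
        0.04475962,  0.02727233]), 'effort': array([-1.30308144e-04, -4.90454149e+01, -4.02476415e-01, -3.12292886e+01,
       -6.35989266e-02,  3.62521294e-02,  9.32515309e-05]), 'tool_pos': array([0.23069404, 0.60763262, 0.20943771]), 'tool_rot': array([-1.79990401e+02,  2.59009222e-03,  1.59214042e+02]), 'force': array([1.41634714, 0.61112313, 0.95389077]), 'wrist_torque': array([-0.04982995,  0.02223441,  0.00427871]), 'grip_width': 0.08686038808530967}
```

Run:
```python
import cv2,numpy as np
t=cv2.imread('pics/top0.png');s=cv2.imread('pics/scene0.png')
a=cv2.resize(t[150:330,200:520],(800,450),interpolation=cv2.INTER_CUBIC)
cv2.imwrite('pics/a.png',a)
b=cv2.resize(s[160:400,80:400],(800,600),interpolation=cv2.INTER_CUBIC)
cv2.imwrite('pics/b.png',b)
```

```text
(no output)
```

View pics/a.png

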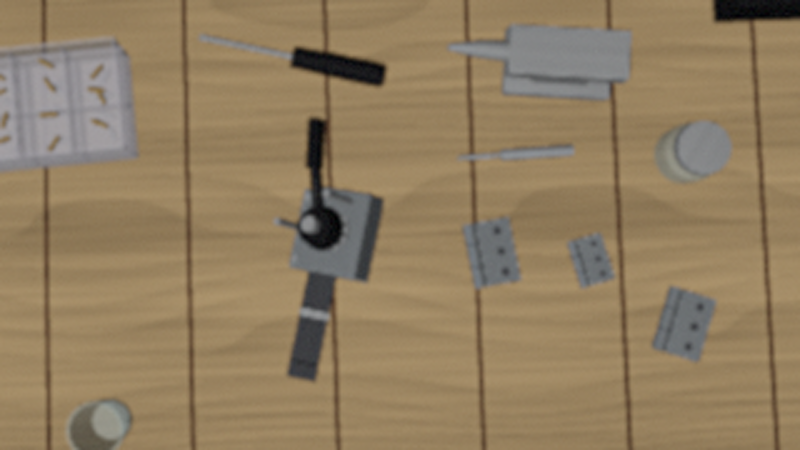

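View pics/b.png

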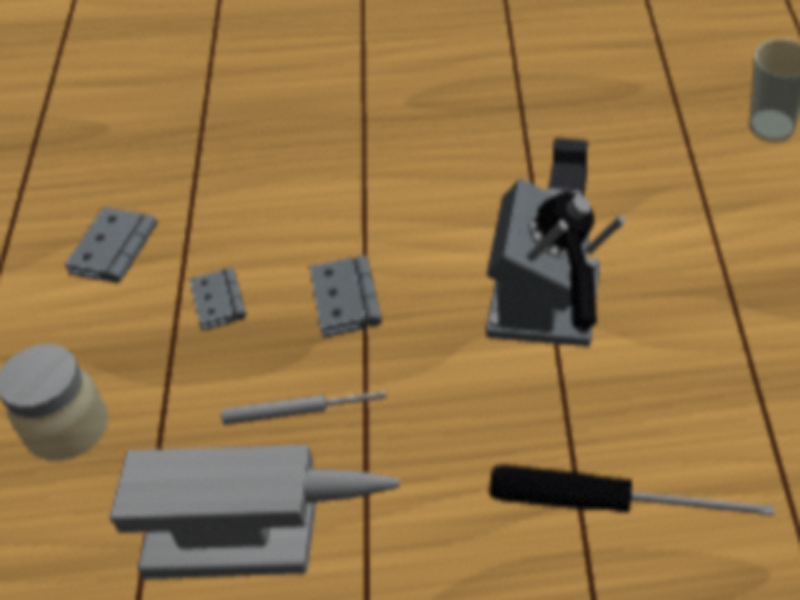

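View pics/scene0.png

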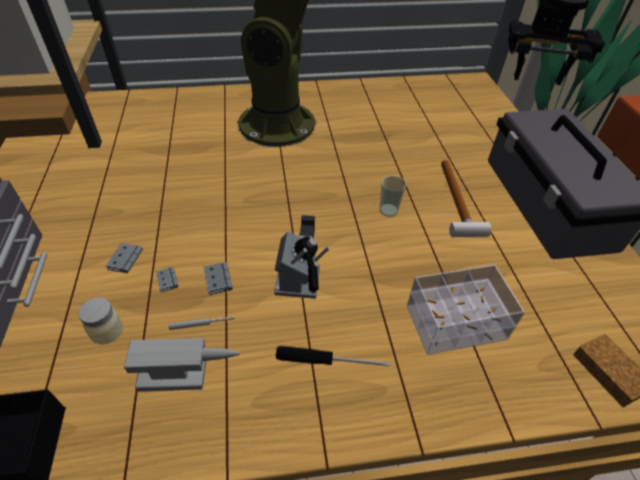

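```bash
cat > fix.py <<'E'
from h import *
vv,uu=np.mgrid[0:480,0:640]
def cloud(n,d,lo,hi):
    P,dd=w(n,d,np.c_[uu.ravel(),vv.ravel()]); k=(dd>0)&np.all((P>lo)&(P<hi),1); return P[k],np.c_[uu.ravel(),vv.ravel()][k]
if __name__=="__main__":
  for n in("top","scene"):
    d=np.load(n+'0.npy')
    P,_=cloud(n,d,[.42,-.08,-.02],[.78,.09,.2])
    print(n,"bench z",np.median(P[P[:,2]<.01,2]))
    np.save('cl_'+n,P)
    b=P[(P[:,2]>.018)&(P[:,2]<.055)&(P[:,0]<.57)]
    r=cv2.minAreaRect((b[:,:2]*1000).astype(np.float32));print("bed",r,len(b))
    top=b[(b[:,2]>.036)];print("fence?",np.round(np.median(top,0),4),len(top)); 
    m=b[b[:,2]<.036];print("bed pts",np.round(np.median(m,0),4),len(m))
    # hinge
    H,_=cloud(n,d,[.52,-.31,.004],[.60,-.22,.03])
    r=cv2.minAreaRect((H[:,:2]*1000).astype(np.float32));print("hinge",r,len(H),np.median(H[:,2]))
    # face plane ransac with normal lean .56
    F=P[(P[:,2]>.05)&(P[:,2]<.14)];rng=np.random.default_rng(0);best=(0,)
    for i in range(3000):
        a,b_,c=F[rng.choice(len(F),3,0)];nn=np.cross(b_-a,c-a);l=np.linalg.norm(nn)
        if l<1e-5: continue
        nn/=l;nn*=np.sign(nn[2])
        if abs(nn[2]-.847)>.05: continue
        k=abs((F-a)@nn)<.003
        if k.sum()>best[0]: best=(k.sum(),k)
    I=F[best[1]];c=I.mean(0);nn=np.linalg.svd(I-c)[2][2];nn*=np.sign(nn[2])
    print("face",best[0],np.round(c,4),np.round(nn,3),"yaw of fix x",np.degrees(np.arctan2(-nn[1],-nn[0])))
    L=P[(P[:,0]>.60)&(P[:,2]>.09)]; print("lever",len(L))
E
python3 fix.py
```

```text
top bench z 0.00040637126335707485
bed ((504.0558776855469, 23.389217376708984), (44.50211715698242, 122.61164093017578), 86.16555786132812) 507
fence? [0.5174 0.0218 0.0445] 264
bed pts [0.485  0.0266 0.03  ] 243
hinge ((560.6939697265625, -266.917236328125), (77.71941375732422, 69.99154663085938), 82.25920867919922) 295 0.009840177882671552
face 466 [ 0.5819 -0.0055  0.0908] [0.133 0.525 0.841] yaw of fix x -104.18044394097082
lever 451
scene bench z 0.0003306674219044625
bed ((501.85467529296875, 26.086870193481445), (37.01068115234375, 121.49968719482422), 85.31632995605469) 309
fence? [0.456  0.0323 0.0455] 128
bed pts [0.4714 0.0305 0.0305] 181
hinge ((562.15673828125, -266.70208740234375), (71.1548843383789, 74.5602035522461), 7.309839248657227) 381 0.010102340143887445
face 576 [ 0.5958 -0.0119  0.092 ] [0.134 0.497 0.858] yaw of fix x -105.1529398836573
lever 721
```

```bash
python3 - <<'E'
from h import *
y=np.radians(-104.6);ex=np.array([np.cos(y),np.sin(y),0]);ey=np.array([-ex[1],ex[0],0])
for n in("top","scene"):
    P=np.load(f'cl_{n}.npy');A=np.c_[P@ex,P@ey,P[:,2]]*1000
    print(n,'face n const: ', )
    b=A[(A[:,2]>20)&(P[:,0]<.6)&(A[:,2]<56)]
    v0=b[:,1].min()
    for v in np.arange(v0,v0+130,5):
        k=b[(b[:,1]>=v)&(b[:,1]<v+5)]
        if len(k)>3: print(round(v),len(k),np.round([k[:,0].min(),k[:,0].max(),(k[:,0].min()+k[:,0].max())/2]),np.round(np.percentile(k[:,2],[10,50,90])))
E
python3 - <<'E'
import sys;sys.path.insert(0,'.')
import os;os.chdir('.')
from h import *
# hinge from masks
for n in("top","scene"):
    im,d=env.read_camera(n)
    for r in env.cut_out(n,"hinge"):
        m=r["region"].astype(np.uint8);v,u=np.nonzero(m)
        P,dd=w(n,d,np.c_[u,v]);
        if np.linalg.norm(np.median(P,0)[:2]-[.558,-.265])>.03: continue
        # intersect rays with plane z=.01
        c=cam(n);K=c["intrinsics"];ray=np.c_[(u-K[0,2])/K[0,0],-(v-K[1,2])/K[1,1],-np.ones(len(u))]@Rc(c).T
        o=np.array(c["position"]);X=o+ray*((.008-o[2])/ray[:,2])[:,None]
        print(n,cv2.minAreaRect((X[:,:2]*1000).astype(np.float32)),X.mean(0), "cov ang",np.degrees(np.arctan2(*np.linalg.svd((X-X.mean(0))[:,:2],full_matrices=False)[2][0][::-1])))
    for q in ("hammer","tea_glass"):
        r=env.cut_out(n,q)
        if r: print(n,q,r[0]["conf"],w(n,d,r[0]["uv"])[0])
E
```

```text
top face n const: 
421 25 [-161. -133. -147.] [43. 47. 48.]
426 23 [-162. -134. -148.] [43. 46. 50.]
431 23 [-161. -133. -147.] [44. 47. 48.]
436 29 [-162. -133. -148.] [26. 31. 45.]
441 23 [-161. -133. -147.] [29. 31. 34.]
446 25 [-162. -133. -148.] [27. 30. 33.]
451 21 [-161. -135. -148.] [27. 30. 32.]
456 23 [-162. -133. -148.] [29. 30. 32.]
461 24 [-163. -134. -148.] [27. 29. 33.]
466 22 [-162. -135. -149.] [27. 30. 33.]
471 24 [-163. -133. -148.] [27. 30. 33.]
476 23 [-162. -135. -148.] [29. 31. 33.]
481 22 [-163. -134. -148.] [29. 43. 48.]
486 23 [-163. -135. -149.] [44. 45. 49.]
491 23 [-162. -136. -149.] [29. 40. 46.]
496 25 [-164. -134. -149.] [30. 43. 47.]
501 21 [-162. -135. -149.] [40. 43. 46.]
506 24 [-163. -134. -149.] [32. 44. 46.]
511 24 [-164. -135. -150.] [33. 42. 46.]
516 23 [-163. -134. -148.] [38. 44. 46.]
521 24 [-164. -135. -149.] [30. 44. 47.]
526 10 [-162. -136. -149.] [41. 44. 46.]
scene face n const: 
418 19 [-160. -136. -148.] [44. 46. 47.]
423 18 [-161. -132. -147.] [44. 46. 47.]
428 25 [-162. -133. -147.] [31. 46. 47.]
433 88 [-162. -133. -148.] [30. 38.
[... 203 characters left out ...]
0. 31.]
463 20 [-161. -133. -147.] [28. 30. 32.]
478 7 [-161. -134. -147.] [43. 45. 45.]
483 9 [-162. -136. -149.] [45. 46. 47.]
top ((554.1685180664062, -266.9575500488281), (46.78220748901367, 35.809226989746094), 12.379740715026855) [ 0.55359385 -0.26659485  0.008     ] cov ang -164.74752771247407
top hammer 0.72 [[0.44156933 0.39952067 0.02619087]]
top tea_glass 0.96 [[0.401868   0.23542466 0.00421432]]
scene ((555.1616821289062, -266.76397705078125), (57.81305694580078, 37.62651062011719), 15.361687660217285) [ 0.55568859 -0.26656158  0.008     ] cov ang 14.167874090710074
scene hammer 0.72 [[ 0.45312818  0.39607676 -0.00255996]]
scene tea_glass 0.73 [[0.42690465 0.22241383 0.07312446]]
```

```bash
cat > fx.py <<'E'
from h import *
yaw=np.radians(-104.0)
ex=np.array([np.cos(yaw),np.sin(yaw),0]);ey=np.array([-ex[1],ex[0],0]);ez=np.array([0,0,1.])
nest=np.array([.4815,.0275,.03]);org=nest+.1106*ey;org[2]=0
hub=org+.085*ez
a=-.531*ex+.847*ez; ds=-.847*ex-.531*ez   # axis, down-slope in face
def r(al): t=np.radians(75)+al; return np.cos(t)*ds+np.sin(t)*ey
def grip(al,lift=0,rad=.078): return hub+(.038+lift)*a+rad*r(al)
def head(al): v=r(al); return np.degrees(np.arctan2(v[1],v[0]))
E
python3 - <<'E'
from fx import *
print(org,hub,a)
for n in("top","scene"):
    P=np.load(f'cl_{n}.npy')
    Q=(P-hub);H=np.c_[Q@ds,Q@ey,Q@a]*1000
    rho=np.hypot(H[:,0],H[:,1])
    print(n,"max z",P[:,2].max(),"max h",np.percentile(H[:,2],[99,100]),'knob h', np.round(np.percentile(H[rho<15][:,2],[50,90,100])), "xy of highest", P[P[:,2].argmax()])
    k=(H[:,2]>22)&(H[:,2]<56)&(rho>50)&(rho<112)
    ang=np.degrees(np.arctan2(H[:,1],H[:,0]))-75
    k&=abs(ang)<60
    print(k.sum(),"arm ang",np.median(ang[k]),np.percentile(ang[k],[5,95]),"rho",rho[k].min(),rho[k].max(),"h",np.percentile(H[k,2],[5,50,95]))
    for lo in range(50,110,10):
        q=k&(rho>lo)&(rho<lo+10); print(lo,q.sum(),np.round([np.median(ang[q]),np.radians(np.median(ang[q])),H[q,2].max()],2))
for al in(.15,-.9):print(al,grip(al),head(al))
E
```

```text
[0.58881471 0.00074344 0.        ] [0.58881471 0.00074344 0.085     ] [0.12846053 0.51522703 0.847     ]
top max z 0.1340997679018896 max h [45.6127143  50.37587169] knob h [33. 44. 49.] xy of highest [0.62248247 0.00505515 0.13409977]
153 arm ang 7.121047750409275 [ 0.44091762 11.24848613] rho 50.342493303872494 102.97041034230345 h [36.48890899 45.42907138 48.48530479]
50 27 [ 8.12  0.14 48.37]
60 28 [ 7.86  0.14 48.06]
70 30 [ 7.24  0.13 49.16]
80 31 [ 6.55  0.11 49.64]
90 33 [ 7.32  0.13 50.06]
100 4 [ 5.18  0.09 45.16]
scene max z 0.13309325070916966 max h [45.5637383 48.6866794] knob h [33. 44. 47.] xy of highest [0.62340303 0.00502419 0.13309325]
260 arm ang 6.899259604316114 [ 0.34648997 10.2969402 ] rho 51.85857784437364 102.56789631323014 h [34.87594974 44.97271735 47.33779057]
50 34 [ 9.03  0.16 47.69]
60 46 [ 7.77  0.14 47.25]
70 48 [ 7.89  0.14 48.06]
80 48 [ 7.84  0.14 48.69]
90 57 [ 6.74  0.12 48.03]
100 27 [ 4.58  0.08 46.48]
0.15 [0.67068993 0.00872178 0.11256513] -8.568043297167195
-0.9 [0.6384591  0.07163402 0.07918415] 48.89960424602674
```

```bash
cat >> fx.py <<'E'
def rel(T,yang=None,o=None):
    """tool-frame shift + turn from the measured pose to world T with tool-y at world angle yang (deg)"""
    o=o or env.get_obs(); M=R.from_euler('xyz',o["tool_rot"],degrees=True).as_matrix()
    s=M.T@(np.array(T)-o["tool_pos"]); cur=np.degrees(np.arctan2(M[1,1],M[0,1]))
    return np.round(s,4),None if yang is None else round(np.radians(-((yang-cur+180)%360-180)),4),round(cur,1)
E
python3 - <<'E'
from fx import *
print(rel([.60,.2,.2],40),rel([.555,-.267,.1],14.5),rel([.555,-.267,.0115],14.5))
E
```

```text
(array([-0.4899, -0.2501,  0.0096]), np.float64(0.5099), np.float64(69.2)) (array([-0.6136, -0.7027,  0.1095]), np.float64(0.9549), np.float64(69.2)) (array([-0.6136, -0.7027,  0.198 ]), np.float64(0.9549), np.float64(69.2))
```

move_arm --steps '[[[-0.49, -0.25, 0.01], 0.51], [[-0.49, -0.25, 0.01], 0.51], [[-0.49, -0.25, 0.01], 0.51], [[-0.49, -0.25, 0.01], 0.51], [[-0.49, -0.25, 0.01], 0.51], [[-0.49, -0.25, 0.01], 0.51], [[-0.49, -0.25, 0.01], 0.51], [[-0.49, -0.25, 0.01], 0.51], [[-0.49, -0.25, 0.01], 0.51], [[-0.614, -0.703, 0.05], 0.955], [[-0.614, -0.703, 0.05], 0.955], [[-0.614, -0.703, 0.05], 0.955], [[-0.614, -0.703, 0.05], 0.955], [[-0.614, -0.703, 0.05], 0.955], [[-0.614, -0.703, 0.05], 0.955], [[-0.614, -0.703, 0.05], 0.955], [[-0.614, -0.703, 0.05], 0.955], [[-0.614, -0.703, 0.11], 0.955], [[-0.614, -0.703, 0.11], 0.955], [[-0.614, -0.703, 0.11], 0.955]]' --hand -1

```text
time_s: 3.3
tool_pos: [0.5563, -0.2672, 0.101]
tool_rot: [179.9, 0.0, 104.6]
force: [0.1, 0.3, 0.1]
grip_width: 0.0871
```

Run:
```python
from fx import *
o=env.get_obs();print(o["time_s"],o["tool_pos"],o["tool_rot"],o["qpos"],rel([.555,-.267,.011],14.5))
```

```text
3.3 [ 0.55626986 -0.2671582   0.10096952] [1.79927859e+02 3.64265849e-02 1.04555773e+02] [ -5.36232196  20.926425    35.14751172  96.85332726 -13.00499526
  66.25772971  47.81916189] (array([ 0.0005, -0.0013,  0.09  ]), np.float64(0.001), np.float64(14.6))
```

move_arm --steps '[[[0, -0.001, 0.05], 0], [[0, -0.001, 0.075], 0], [[0, -0.001, 0.09], 0], [[0, -0.001, 0.09], 0], [[0, -0.001, 0.09], 0]]'

```text
time_s: 3.92
tool_pos: [0.5557, -0.2682, 0.0114]
tool_rot: [179.9, 0.1, 104.5]
force: [0.5, 0.8, -0.1]
grip_width: 0.0871
```

move_arm --steps '[[[0, 0, 0], 0], [[0, 0, 0], 0], [[0, 0, 0], 0], [[0, 0, 0], 0], [[0, 0, 0], 0], [[0, 0, 0], 0]]' --hand 1 --squeeze 25

```text
time_s: 4.68
tool_pos: [0.5543, -0.2677, 0.0095]
tool_rot: [-180.0, -0.0, 104.5]
force: [-0.0, 0.1, 0.2]
grip_width: 0.0349
```

move_arm --steps '[[[0, 0, 0], 0], [[0, 0, 0], 0]]'

```text
time_s: 4.92
tool_pos: [0.5543, -0.2677, 0.0095]
tool_rot: [-180.0, -0.0, 104.5]
force: [-1.1, 0.1, -0.3]
grip_width: 0.015
```

Run:
```python
from fx import *
for n in("top","scene"):
    im,d=env.read_camera(n)
    u,v=proj(n,[.555,-.267,.01])[0].astype(int)
    c=im[v-60:v+60,u-80:u+80]; save(f'g_{n}.png',cv2.resize(c,(400,300),interpolation=cv2.INTER_CUBIC))
a_=cv2.imread('pics/g_top.png');b=cv2.imread('pics/g_scene.png');cv2.imwrite('pics/g.png',np.hstack([a_,b]))
```

```text
(no output)
```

View pics/g.png

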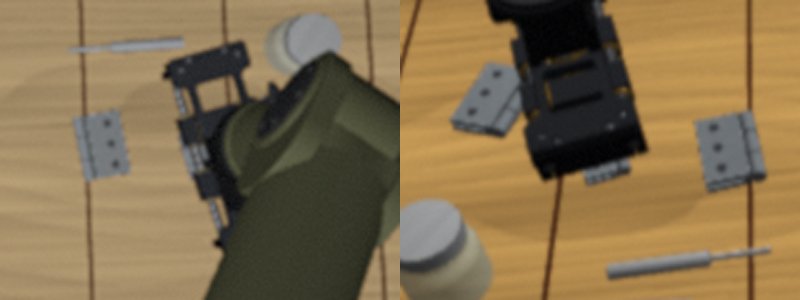

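move_arm --steps '[[[0, 0, 0], 0], [[0, 0, 0], 0], [[0, 0, 0], 0], [[0, 0, 0], 0], [[0, 0, 0], 0], [[0, 0, 0], 0], [[0, 0, 0], 0], [[0, 0, 0], 0], [[0, 0, 0], 0], [[0, 0, -0.05], 0], [[0, 0, -0.1], 0], [[0, 0, -0.15], 0], [[0, 0.05, -0.15], 0], [[0, 0.1, -0.15], 0], [[0, 0.1, -0.15], 0]]' --hand -1

```text
time_s: 6.9
tool_pos: [0.6545, -0.2387, 0.1579]
tool_rot: [-180.0, -0.1, 104.9]
force: [0.5, -0.8, 0.1]
grip_width: 0.0873
```

Run:
```python
from fx import *
for n in("top","scene"):
    im,d=env.read_camera(n)
    for r_ in env.cut_out(n,"hinge"):
        m=r_["region"].astype(np.uint8);v,u=np.nonzero(m)
        P,dd=w(n,d,np.c_[u,v]); print(n,r_["conf"],np.round(np.median(P,0),3),len(u))
        c=cam(n);K=c["intrinsics"];ray=np.c_[(u-K[0,2])/K[0,0],-(v-K[1,2])/K[1,1],-np.ones(len(u))]@Rc(c).T
        o=np.array(c["position"]);X=o+ray*((.008-o[2])/ray[:,2])[:,None]
        print('  ',cv2.minAreaRect((X[:,:2]*1000).astype(np.float32)))
    u,v=proj(n,[.555,-.267,.01])[0].astype(int)
    c=im[v-60:v+60,u-80:u+80]; save(f'g_{n}.png',cv2.resize(c,(400,300),interpolation=cv2.INTER_CUBIC))
a_=cv2.imread('pics/g_top.png');b=cv2.imread('pics/g_scene.png');cv2.imwrite('pics/g2.png',np.hstack([a_,b]))
```

```text
top 0.95 [ 0.566 -0.163  0.014] 485
   ((565.8353271484375, -164.7318572998047), (66.18566131591797, 48.82227325439453), 8.844663619995117)
top 0.74 [ 0.56  -0.262  0.01 ] 236
   ((555.4221801757812, -265.978515625), (52.10238265991211, 37.70915222167969), 15.800235748291016)
scene 0.84 [ 0.563 -0.26   0.01 ] 273
   ((553.935546875, -264.14862060546875), (56.73761749267578, 35.04082107543945), 11.31607437133789)
scene 0.79 [ 0.57  -0.164  0.013] 680
   ((563.197509765625, -164.4026641845703), (78.16889190673828, 47.89836502075195), 11.34788990020752)
scene 0.43 [ 0.51  -0.379  0.013] 106
   ((503.6827392578125, -382.2383117675781), (41.81979751586914, 19.061193466186523), 24.51119041442871)
```

View pics/g2.png

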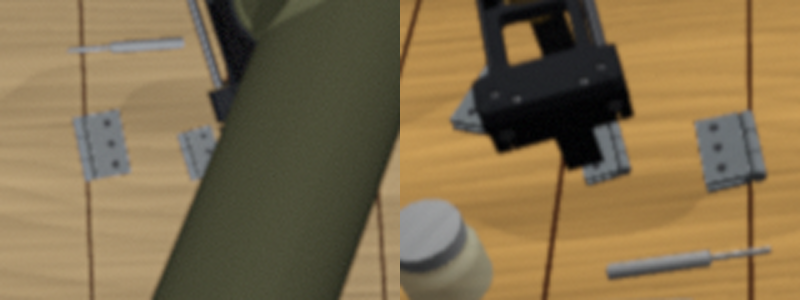

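Run:
```python
from fx import *
o=env.get_obs();M=R.from_euler('xyz',o["tool_rot"],degrees=True).as_matrix();p=o["tool_pos"]
tips=[p+M@np.array([0,s,.008]) for s in(-.0435,.0435)]+[p]
out=[]
for n in("top","scene"):
    im,d=env.read_camera(n); uv=proj(n,tips);print(n,uv.round(0),[d[int(b),int(a_)] for a_,b in uv])
    c=cam(n);print('  expected depth',[float(-((t-np.array(c["position"]))@Rc(c))[2]) for t in tips])
    big=cv2.resize(im,None,fx=4,fy=4,interpolation=cv2.INTER_CUBIC)
    for t in uv: cv2.drawMarker(big,tuple(int(4*x) for x in t),(255,0,0),cv2.MARKER_CROSS,16,1)
    u,v=(uv[2]*4).astype(int); out.append(big[max(v-230,0):v+230,u-200:u+200])
save('tips.png',np.hstack(out))
```

```text
top [[446. 228.]
 [435. 192.]
 [441. 210.]] [np.float32(0.88044083), np.float32(0.8861526), np.float32(0.88322186)]
  expected depth [0.9894242238542158, 0.9960182172593173, 0.984744254432658]
scene [[152. 250.]
 [161. 288.]
 [155. 265.]] [np.float32(0.59385985), np.float32(0.8957922), np.float32(0.6187755)]
  expected depth [0.7726684158440663, 0.7185748881023355, 0.7397497364532448]
```

View pics/tips.png

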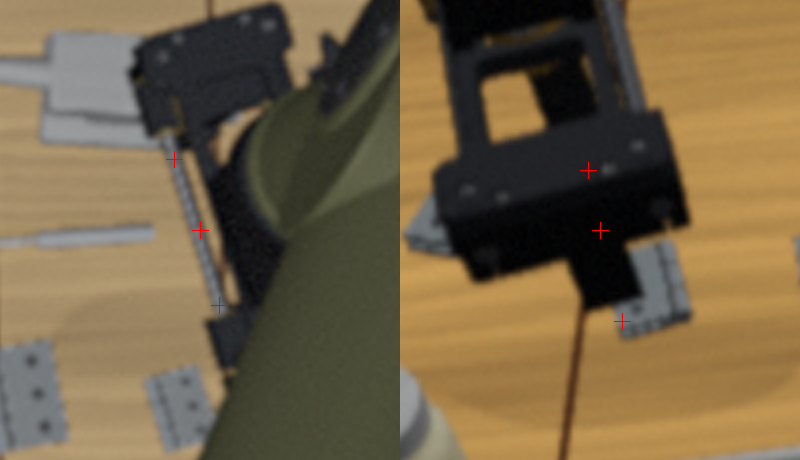

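Run:
```python
from fx import *
from fix import cloud
o=env.get_obs();M=R.from_euler('xyz',o["tool_rot"],degrees=True).as_matrix();p=o["tool_pos"]
for n in("scene","top"):
    im,d=env.read_camera(n)
    P,uv=cloud(n,d,[.5,-.4,.1],[.85,-.1,.5])
    T=(P-p)@M*1000
    for lo in range(-110,30,10):
        k=(T[:,2]>lo)&(T[:,2]<=lo+10)
        if k.sum()>3: print(n,lo,k.sum(),np.round(np.percentile(T[k],[3,97],axis=0)).tolist())
```

```text
scene -110 476 [[-36.0, -69.0, -110.0], [38.0, 93.0, -100.0]]
scene -100 435 [[-35.0, -49.0, -100.0], [37.0, 88.0, -90.0]]
scene -90 192 [[-35.0, -49.0, -90.0], [37.0, 88.0, -83.0]]
scene -60 38 [[-9.0, -45.0, -56.0], [10.0, 57.0, -50.0]]
scene -50 116 [[-10.0, -50.0, -50.0], [11.0, 56.0, -40.0]]
scene -40 130 [[-10.0, -50.0, -39.0], [11.0, 54.0, -30.0]]
scene -30 105 [[-10.0, -49.0, -30.0], [11.0, 53.0, -21.0]]
scene -20 40 [[-9.0, 51.0, -20.0], [10.0, 53.0, -15.0]]
top -110 464 [[-34.0, -66.0, -109.0], [38.0, 73.0, -100.0]]
top -100 155 [[-12.0, -71.0, -100.0], [38.0, 81.0, -91.0]]
top -90 17 [[-12.0, -81.0, -90.0], [38.0, 84.0, -81.0]]
top -80 4 [[-10.0, 50.0, -79.0], [-2.0, 50.0, -71.0]]
top -70 12 [[-9.0, 45.0, -65.0], [11.0, 52.0, -60.0]]
top -60 8 [[-8.0, -43.0, -59.0], [12.0, 50.0, -54.0]]
```

Run:
```python
from fx import *
print(rel([.555,-.2665,-.010],14.5))
```

```text
(array([ 0.0014, -0.0983,  0.1701]), np.float64(-0.0015), np.float64(14.4))
```

move_arm --steps '[[[0.001, -0.05, 0], 0], [[0.001, -0.098, 0.04], 0], [[0.001, -0.098, 0.09], 0], [[0.001, -0.098, 0.14], 0], [[0.001, -0.098, 0.16], 0], [[0.001, -0.098, 0.165], 0], [[0.001, -0.098, 0.168], 0], [[0.001, -0.098, 0.17], 0], [[0.001, -0.098, 0.17], 0]]'

```text
time_s: 8.43
tool_pos: [0.5567, -0.2664, -0.0095]
tool_rot: [179.9, 0.0, 104.5]
force: [0.6, 0.3, 0.2]
grip_width: 0.087
```

move_arm --steps '[[[0, 0, 0], 0], [[0, 0, 0], 0], [[0, 0, 0], 0], [[0, 0, 0], 0], [[0, 0, 0], 0], [[0, 0, 0], 0], [[0, 0, 0], 0], [[0, 0, 0], 0]]' --hand 1 --squeeze 25

```text
time_s: 9.43
tool_pos: [0.5559, -0.2663, -0.0105]
tool_rot: [-180.0, 0.0, 104.5]
force: [-1.5, -0.0, 0.2]
grip_width: 0.0495
```

Run:
```python
from fx import *
print(rel([.4815,.0275,.12],76),rel([.4815,.0275,.04],76))
```

```text
(array([ 0.3031,  0.0015, -0.1305]), np.float64(-1.0735), np.float64(14.5)) (array([ 0.3031,  0.0015, -0.0505]), np.float64(-1.0735), np.float64(14.5))
```

move_arm --steps '[[[0, 0, -0.03], 0], [[0, 0, -0.08], 0], [[0, 0, -0.13], 0], [[0.04, 0, -0.13], -0.15], [[0.08, 0, -0.13], -0.3], [[0.12, 0, -0.13], -0.45], [[0.16, 0.001, -0.13], -0.6], [[0.2, 0.001, -0.13], -0.75], [[0.24, 0.001, -0.13], -0.9], [[0.28, 0.001, -0.13], -1.05], [[0.303, 0.0015, -0.13], -1.073], [[0.303, 0.0015, -0.11], -1.073], [[0.303, 0.0015, -0.09], -1.073], [[0.303, 0.0015, -0.09], -1.073]]'

```text
time_s: 11.18
tool_pos: [0.4804, 0.0268, 0.0782]
tool_rot: [-179.9, -0.2, 165.8]
force: [-0.7, -0.5, -0.8]
grip_width: 0.0496
```

Run:
```python
from fx import *
o=env.get_obs();print(o["time_s"],o["tool_pos"],o["tool_rot"],o["grip_width"],o["qpos"].round(),rel([.4815,.0275,.0205],76))
im,d=env.read_camera("scene")
u,v=proj("scene",[.4815,.0275,.05])[0].astype(int)
save('n.png',cv2.resize(im[v-60:v+60,u-80:u+80],(640,480),interpolation=cv2.INTER_CUBIC))
P,dd=w("scene",d,np.argwhere(np.ones((480,640)))[:,::-1])
M=R.from_euler('xyz',o["tool_rot"],degrees=True).as_matrix();T=(P-o["tool_pos"])@M*1000
k=(dd>0)&(abs(T[:,0])<60)&(abs(T[:,1])<70)
for lo in range(-30,30,5):
    q=k&(T[:,2]>lo)&(T[:,2]<=lo+5)
    if q.sum()>3: print(lo,q.sum(),np.round(np.percentile(T[q],[3,97],axis=0)).tolist())
```

```text
11.175 [0.48044169 0.0268359  0.07822879] [-1.79904904e+02 -1.50618444e-01  1.65829269e+02] 0.049615206847617166 [-25.   4.  20. 116.  -2.  60.  71.] (array([-0.001 ,  0.001 ,  0.0577]), np.float64(-0.003), np.float64(75.8))
-30 23 [[-13.0, -31.0, -30.0], [-6.0, 34.0, -25.0]]
-25 241 [[-19.0, -24.0, -24.0], [13.0, 26.0, -20.0]]
-20 90 [[-19.0, -29.0, -20.0], [14.0, 31.0, -15.0]]
-15 47 [[-20.0, -22.0, -15.0], [-12.0, 27.0, -10.0]]
```

View pics/n.png

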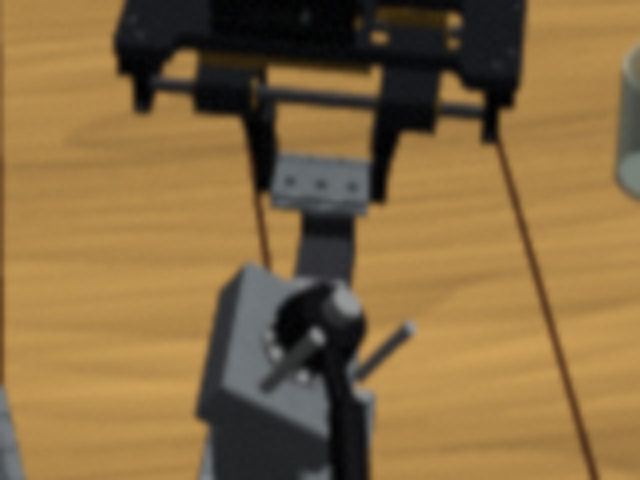

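move_arm --steps '[[[0.001, 0, 0.02], -0.003], [[0.001, 0, 0.035], -0.003], [[0.001, 0, 0.045], -0.003], [[0.001, 0, 0.052], -0.003], [[0.001, 0, 0.055], -0.003], [[0.001, 0, 0.0575], -0.003], [[0.001, 0, 0.0575], -0.003]]'

```text
time_s: 12.1
tool_pos: [0.4807, 0.0278, 0.0222]
tool_rot: [180.0, 0.0, 166.1]
force: [-0.2, 0.0, -1.2]
grip_width: 0.0495
```

move_arm --steps '[[[0, 0, 0.001], 0], [[0, 0, 0.0015], 0]]'

```text
time_s: 12.35
tool_pos: [0.4807, 0.0278, 0.0207]
tool_rot: [180.0, 0.0, 166.1]
force: [-1.1, 0.4, -0.7]
grip_width: 0.0496
```

move_arm --steps '[[[0, 0, 0], 0], [[0, 0, 0], 0], [[0, 0, 0], 0], [[0, 0, 0], 0], [[0, 0, -0.02], 0], [[0, 0, -0.07], 0], [[0, 0, -0.12], 0], [[0, 0, -0.15], 0], [[-0.06, 0, -0.17], 0], [[-0.12, 0, -0.18], 0], [[-0.18, 0, -0.18], 0], [[-0.19, 0, -0.18], 0], [[-0.19, 0, -0.18], 0]]' --hand -1

```text
time_s: 13.98
tool_pos: [0.6647, -0.018, 0.1996]
tool_rot: [-179.9, -0.1, 166.1]
force: [-0.5, 0.1, -0.2]
grip_width: 0.087
```

Run:
```python
from fx import *
from fix import cloud
o=env.get_obs();print(o["time_s"],o["tool_pos"],o["tool_rot"],o["qpos"].round())
out=[]
for n in("top","scene"):
    im,d=env.read_camera(n)
    u,v=proj(n,[.50,.025,.04])[0].astype(int)
    out.append(cv2.resize(im[v-48:v+48,u-40:u+40],(400,480),interpolation=cv2.INTER_CUBIC))
    P,_=cloud(n,d,[.40,-.04,.02],[.57,.09,.06]);Q=(P-nest)
    A=np.c_[Q@ex,Q@ey,Q[:,2]]*1000
    b=A[(A[:,2]>-10)&(A[:,2]<26)]
    for y_ in range(-40,40,4):
        k=b[(b[:,1]>=y_)&(b[:,1]<y_+4)]
        if len(k)>3: print(n,y_,len(k),np.round([*np.percentile(k[:,0],[3,97]),*np.percentile(k[:,2],[10,50,90])]))
save('p.png',np.hstack(out))
```

```text
13.975 [ 0.66471578 -0.01799875  0.19958792] [-1.79946248e+02 -1.01289690e-01  1.66113101e+02] [-19.  21.  24.  82.  -9.  78.  82.]
scene -40 16 [-12.  13.  16.  16.  17.]
scene -36 15 [-13.  14.  15.  16.  17.]
scene -32 17 [-13.  14.  14.  16.  17.]
scene -28 56 [-14.  14.   4.  10.  17.]
scene -24 27 [-14.  14.   5.  11.  16.]
scene -20 4 [-19.   9.   8.   9.  10.]
scene -16 27 [-23.  22.   9.  10.  11.]
scene -12 25 [-23.  22.   9.  10.  11.]
scene -8 37 [-25.  23.   9.  10.  12.]
scene -4 32 [-26.  20.   8.  10.  11.]
scene 0 27 [-24.  22.   9.  11.  11.]
scene 4 28 [-18.  23.   9.  11.  12.]
scene 8 33 [-24.  21.   9.  10.  11.]
scene 12 36 [-23.  20.   3.  10.  12.]
scene 16 26 [-25.  19.   3.  10.  12.]
scene 20 9 [-12.  14.  14.  14.  16.]
scene 24 5 [-11.  12.  14.  15.  16.]
```

View pics/p.png

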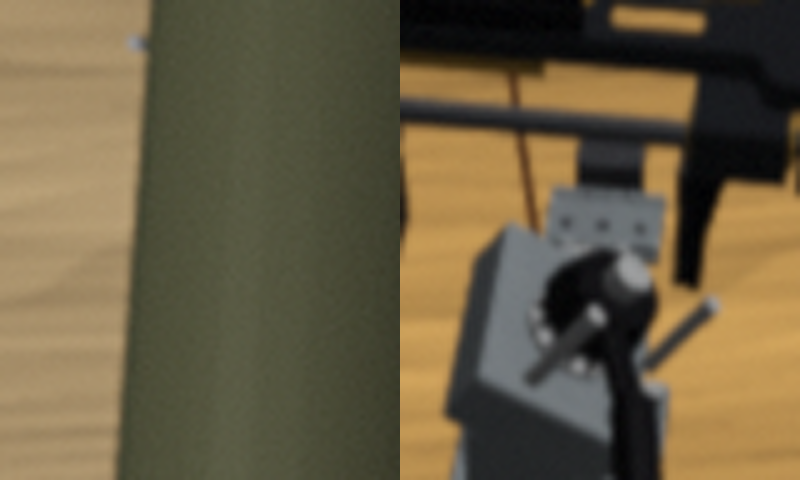

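```bash
cat >> fx.py <<'E'
RAD=.084;DZ=np.array([0,0,-.023])
def rows(als,lifts,o=None,off=np.zeros(3),rad=RAD):
    o=o or env.get_obs(); out=[]
    for al,l in zip(als,lifts):
        s,t,_=rel(grip(al,l,rad)+DZ+off,head(al)+90,o); out.append([[round(float(x),4) for x in s],round(float(t),3)])
    return out
E
python3 - <<'E'
from fx import *
print(rows([.13]*2,[.06,0])); print(grip(.13,0,RAD)+DZ)
E
```

```text
[[[-0.0062, 0.0606, 0.0617], -0.109], [[-0.0061, 0.0287, 0.1125], -0.109]]
[0.67675616 0.00924927 0.08832423]
```

move_arm --steps '[[[-0.006, 0.029, 0.03], -0.109], [[-0.006, 0.029, 0.06], -0.109], [[-0.006, 0.029, 0.09], -0.109], [[-0.006, 0.029, 0.105], -0.109], [[-0.006, 0.029, 0.112], -0.109], [[-0.006, 0.029, 0.112], -0.109]]'

```text
time_s: 14.82
tool_pos: [0.678, 0.0091, 0.0894]
tool_rot: [180.0, 0.1, 172.4]
force: [0.2, -0.2, 0.1]
grip_width: 0.0867
```

move_arm --steps '[[[0, 0, 0], 0], [[0, 0, 0], 0], [[0, 0, 0], 0], [[0, 0, 0], 0], [[0, 0, 0], 0], [[0, 0, 0], 0], [[0, 0, 0], 0], [[0, 0, 0], 0], [[0, 0, 0], 0], [[0, 0, 0], 0]]' --hand 1 --squeeze 40

```text
time_s: 16.08
tool_pos: [0.6782, 0.0094, 0.0889]
tool_rot: [180.0, 0.0, 172.4]
force: [1.7, 1.0, 1.8]
grip_width: 0.0168
```

Run:
```python
from fx import *
o=env.get_obs();print(o["tool_pos"],o["tool_rot"],o["force"],o["grip_width"],o["qpos"].round(),rel(grip(.13,0,RAD)+DZ,head(.13)+90))
for r_ in rows([.13]*4,[0,.005,.01,.015]): print(r_)
M=R.from_euler('xyz',o["tool_rot"],degrees=True).as_matrix();print(M.T@a)
```

```text
[0.67819084 0.00940003 0.08885561] [1.79967160e+02 4.15053116e-02 1.72410001e+02] [1.72408816 0.97315348 1.77314108] 0.01682461708578173 [-19.  27.  21.  88. -10.  67.  87.] (array([ 0.0014, -0.0003,  0.0005]), np.float64(0.0001), np.float64(82.4))
[[0.0014, -0.0003, 0.0005], 0.0]
[[0.0011, 0.0023, -0.0037], 0.0]
[[0.0008, 0.0049, -0.0079], 0.0]
[[0.0005, 0.0076, -0.0122], 0.0]
[-0.05989566  0.52816579 -0.84665424]
```

move_arm --steps '[[[0, 0.002, -0.0032], 0], [[0, 0.004, -0.0064], 0], [[-0.001, 0.006, -0.0095], 0], [[-0.001, 0.008, -0.0125], 0], [[-0.001, 0.008, -0.0125], 0]]'

```text
time_s: 16.7
tool_pos: [0.6791, 0.0165, 0.1008]
tool_rot: [-180.0, -0.1, 172.4]
force: [-2.9, -3.3, -4.8]
grip_width: 0.0172
```

Run:
```python
from fx import *
o=env.get_obs();print(o["tool_pos"],o["force"],o["wrist_torque"],o["grip_width"])
out=[]
im,d=env.read_camera("scene")
from fix import cloud
P,_=cloud("scene",d,[.5,-.08,.05],[.78,.1,.17]);Q=P-hub;H=np.c_[Q@ds,Q@ey,Q@a]*1000
rho=np.hypot(H[:,0],H[:,1]);print('knob h',np.round(np.percentile(H[rho<15][:,2],[50,90,100])))
u,v=proj("scene",[.63,.01,.1])[0].astype(int)
save('l.png',cv2.resize(im[v-50:v+50,u-60:u+60],(600,500),interpolation=cv2.INTER_CUBIC))
```

```text
[0.67905179 0.01649675 0.10077158] [-2.93573162 -3.30548858 -4.78579101] [-0.72838802  0.58138761  0.09121355] 0.017171832831213266Traceback (most recent call last):
  File "<stdin>", line 7, in <module>
    return _quantile_unchecked(
        a, q, axis, out, overwrite_input, method, keepdims, weights)
    return _ureduce(a,
                    func=_quantile_ureduce_func,
    ...<5 lines>...
                    overwrite_input=overwrite_input,
                    method=method)
    r = func(a, **kwargs)
    result = _quantile(arr,
                       quantiles=q,
    ...<2 lines>...
                       out=out,
                       weights=wgt)
    slices_having_nans = np.isnan(arr[-1, ...])
                                  ~~~^^^^^^^^^
IndexError: index -1 is out of bounds for axis 0 with size 0
```

```bash
cat >> fx.py <<'E'
def drows(al0,als,l0,lifts,o=None):
    r_=rows([al0]+list(als),[l0]+list(lifts),o);z=r_[0]
    return [[[round(x-y,4) for x,y in zip(q[0],z[0])],round(q[1]-z[1],3)] for q in r_[1:]]
E
python3 - <<'E'
from fx import *
import json
print(json.dumps(drows(.13,np.linspace(.13,-.917,17)[1:],.0148,[.0148]*16)))
E
```

```text
[[[0.0004, 0.0047, 0.0029], -0.056], [[0.0011, 0.0093, 0.0057], -0.113], [[0.0022, 0.0139, 0.0085], -0.169], [[0.0036, 0.0185, 0.0113], -0.227], [[0.0054, 0.023, 0.0139], -0.285], [[0.0075, 0.0273, 0.0165], -0.344], [[0.01, 0.0316, 0.019], -0.404], [[0.0127, 0.0357, 0.0213], -0.466], [[0.0158, 0.0397, 0.0236], -0.528], [[0.0192, 0.0434, 0.0257], -0.592], [[0.0228, 0.0471, 0.0277], -0.657], [[0.0267, 0.0505, 0.0296], -0.724], [[0.0308, 0.0536, 0.0313], -0.792], [[0.0352, 0.0566, 0.0328], -0.862], [[0.0398, 0.0593, 0.0342], -0.933], [[0.0445, 0.0618, 0.0354], -1.005]]
```

move_arm --steps '[[[0.0004, 0.0047, 0.003], -0.056], [[0.001, 0.0093, 0.0057], -0.113], [[0.002, 0.014, 0.0085], -0.169], [[0.0036, 0.0185, 0.0113], -0.227], [[0.0054, 0.023, 0.014], -0.285], [[0.0075, 0.0273, 0.0165], -0.344], [[0.01, 0.0316, 0.019], -0.404], [[0.0127, 0.0357, 0.0213], -0.466], [[0.0158, 0.0397, 0.0236], -0.528], [[0.0192, 0.0434, 0.0257], -0.592]]'

```text
time_s: 18.0
tool_pos: [0.6659, 0.0611, 0.075]
tool_rot: [-180.0, -0.1, -153.6]
force: [-1.0, -4.3, -3.2]
grip_width: 0.0163
```

Run:
```python
from fx import *
import json
o=env.get_obs();print(o["tool_pos"],o["force"],o["wrist_torque"],o["grip_width"],o["qpos"].round())
al=.13-1.047*10/16;print(al,rows([al],[.0148]))
print(json.dumps(drows(al,np.linspace(al,-.917,7)[1:],.0148,[.0148]*6)))
```

```text
[0.66591198 0.06113124 0.0749906 ] [-0.97165527 -4.33436522 -3.21363527] [-1.00352419  0.56333119 -0.09463509] 0.01633609685389179 [-19.  26.  14.  89.  -7.  65. 114.]
-0.5243749999999999 [[[-0.0001, 0.0014, -0.0002], 0.001]]
[[[0.001, 0.005, 0.002], -0.065], [[0.0023, 0.01, 0.0039], -0.132], [[0.004, 0.015, 0.0056], -0.2], [[0.0059, 0.0199, 0.0071], -0.27], [[0.0082, 0.0247, 0.0085], -0.341], [[0.0108, 0.0294, 0.0097], -0.413]]
```

Force stays small (≈5 N, the spring). Continue.

move_arm --steps '[[[0.001, 0.005, 0.002], -0.065], [[0.0023, 0.01, 0.0039], -0.132], [[0.004, 0.015, 0.0056], -0.2], [[0.006, 0.02, 0.007], -0.27], [[0.008, 0.0247, 0.0085], -0.341], [[0.0108, 0.0294, 0.0097], -0.413], [[0.0108, 0.0294, 0.0097], -0.413]]'

```text
time_s: 18.88
tool_pos: [0.6436, 0.0841, 0.0655]
tool_rot: [180.0, -0.0, -130.0]
force: [-0.4, -1.5, -5.0]
grip_width: 0.015
```

Run:
```python
from fx import *
import json
o=env.get_obs();print(o["tool_pos"],o["tool_rot"],o["force"],o["wrist_torque"],o["grip_width"],o["qpos"].round())
print(rows([-.917],[.0148]))
Q=o["tool_pos"]-DZ-hub;print("arm angle by tool",np.arctan2(Q@ey,Q@ds)-np.radians(75),"h",Q@a-.038)
print(json.dumps(drows(-.917,[-.917]*4,.0148,[.010,.005,.002,0])))
im,d=env.read_camera("scene")
u,v=proj("scene",[.63,.03,.08])[0].astype(int)
save('l.png',cv2.resize(im[v-50:v+50,u-60:u+60],(600,500),interpolation=cv2.INTER_CUBIC))
```

```text
[0.64362613 0.08408267 0.06549169] [ 1.79984014e+02 -9.87672009e-03 -1.30042362e+02] [-0.42039226 -1.53395745 -4.97470091] [-0.78877279  0.22621186  0.0061108 ] 0.015024166353852042 [-17.  24.  10.  93.  -4.  63. 133.]
[[[0.0007, 0.0007, -0.0], -0.001]]
arm angle by tool -0.9079153705407039 h 0.01493718787327361
[[[0.0023, -0.0011, 0.0041], 0.0], [[0.0047, -0.0023, 0.0083], 0.0], [[0.0061, -0.003, 0.0108], 0.0], [[0.0071, -0.0035, 0.0125], 0.0]]
```

View pics/l.png

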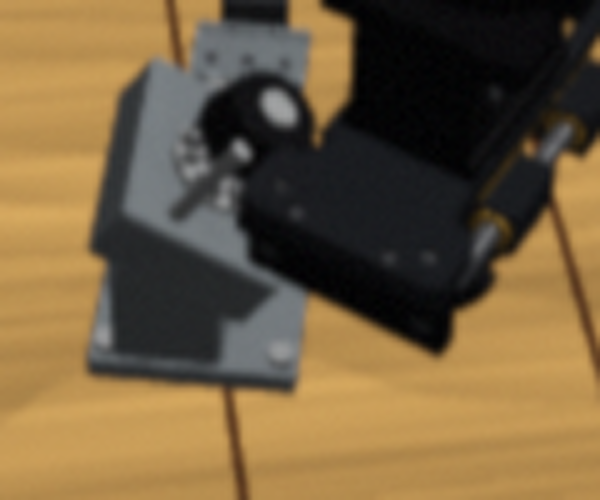

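move_arm --steps '[[[0.0012, -0.0006, 0.002], 0], [[0.0023, -0.0011, 0.0041], 0], [[0.0035, -0.0017, 0.0062], 0], [[0.0047, -0.0023, 0.0083], 0], [[0.006, -0.003, 0.0108], 0], [[0.007, -0.0035, 0.0125], 0], [[0.007, -0.0035, 0.0125], 0]]'

```text
time_s: 19.8
tool_pos: [0.6436, 0.0788, 0.0547]
tool_rot: [-180.0, 0.3, -129.9]
force: [0.3, 4.3, 2.6]
grip_width: 0.015
```

```bash
cat > st.py <<'E'
from fx import *
o=env.get_obs();print(o["time_s"],o["tool_pos"].round(4),o["force"].round(1),o["wrist_torque"].round(2),o["grip_width"].round(4),"q7",o["qpos"][6].round(),"F.a",(o["force"]@a).round(1))
Q=o["tool_pos"]-DZ-hub;print("arm angle by tool",np.arctan2(Q@ey,Q@ds)-np.radians(75),"lift",Q@a-.038,"rho",np.hypot(Q@ey,Q@ds))
E
python3 st.py
```

```text
Traceback (most recent call last):
  File "st.py", line 2, in <module>
    o=env.get_obs();print(o["time_s"],o["tool_pos"].round(4),o["force"].round(1),o["wrist_torque"].round(2),o["grip_width"].round(4),"q7",o["qpos"][6].round(),"F.a",(o["force"]@a).round(1))
                                                                                                            ^^^^^^^^^^^^^^^^^^^^^
AttributeError: 'float' object has no attribute 'round'
```

move_arm --steps '[[[0, 0, 0], 0], [[0, 0, 0], 0], [[0, 0, 0], 0]]' --hand 0.35

```text
time_s: 20.18
tool_pos: [0.6419, 0.0751, 0.053]
tool_rot: [-180.0, -0.1, -130.1]
force: [0.3, -0.3, 0.5]
grip_width: 0.0274
```

```bash
sed -i 's/o\["grip_width"\].round(4)/round(o["grip_width"],4)/' st.py; python3 st.py
python3 - <<'E'
from fx import *
from fix import cloud
im,d=env.read_camera("scene")
P,_=cloud("scene",d,[.56,-.04,.05],[.72,.1,.2]);Q=P-hub;H=np.c_[Q@ds,Q@ey,Q@a]*1000
rho=np.hypot(H[:,0],H[:,1])
print([ (lo,int(((H[:,2]>lo)&(H[:,2]<=lo+3)&(rho<18)).sum())) for lo in range(15,75,3)])
d0=np.load('scene0.npy');P,_=cloud("scene",d0,[.56,-.04,.05],[.72,.1,.2]);Q=P-hub;H=np.c_[Q@ds,Q@ey,Q@a]*1000;rho=np.hypot(H[:,0],H[:,1])
print('start',[ (lo,int(((H[:,2]>lo)&(H[:,2]<=lo+3)&(rho<18)).sum())) for lo in range(15,75,3)])
E
```

```text
20.175 [0.6419 0.0751 0.053 ] [ 0.3 -0.3  0.5] [ 0.05  0.1  -0.04] 0.0274 q7 134.0 F.a 0.3
arm angle by tool -0.8966159396758953 lift -0.0005373776026135341 rho 0.08377209359772375
[(15, 2), (18, 1), (21, 2), (24, 5), (27, 15), (30, 27), (33, 115), (36, 14), (39, 6), (42, 29), (45, 15), (48, 0), (51, 0), (54, 0), (57, 0), (60, 0), (63, 0), (66, 0), (69, 0), (72, 0)]
start [(15, 0), (18, 0), (21, 3), (24, 3), (27, 7), (30, 22), (33, 120), (36, 15), (39, 13), (42, 28), (45, 11), (48, 0), (51, 0), (54, 0), (57, 0), (60, 0), (63, 0), (66, 0), (69, 0), (72, 0)]
```

Run:
```python
from fx import *
import json
print(json.dumps(drows(-.917,np.linspace(-.917,-.30,12)[1:],0,[0]*11)))
```

```text
[[[-0.0005, -0.0045, -0.001], 0.062], [[-0.0007, -0.0091, -0.0021], 0.123], [[-0.0006, -0.0136, -0.0034], 0.183], [[-0.0004, -0.0181, -0.0048], 0.242], [[0.0001, -0.0226, -0.0063], 0.3], [[0.0009, -0.0269, -0.0079], 0.357], [[0.0018, -0.0312, -0.0096], 0.413], [[0.003, -0.0354, -0.0114], 0.468], [[0.0044, -0.0395, -0.0133], 0.522], [[0.006, -0.0434, -0.0153], 0.575], [[0.0078, -0.0472, -0.0174], 0.627]]
```

move_arm --steps '[[[-0.0005, -0.0045, -0.001], 0.062], [[-0.0007, -0.009, -0.002], 0.123], [[-0.0006, -0.0136, -0.0034], 0.183], [[-0.0004, -0.018, -0.0048], 0.242], [[0, -0.0226, -0.0063], 0.3], [[0.0009, -0.027, -0.008], 0.357], [[0.0018, -0.0312, -0.0096], 0.413], [[0.003, -0.0354, -0.0114], 0.468], [[0.0044, -0.0395, -0.0133], 0.522], [[0.006, -0.0434, -0.0153], 0.575], [[0.0078, -0.0472, -0.0174], 0.627]]'

```text
time_s: 21.6
tool_pos: [0.6716, 0.041, 0.0696]
tool_rot: [179.9, -0.2, -166.0]
force: [-2.3, 1.4, -1.6]
grip_width: 0.0284
```

```bash
python3 st.py
cat > jaw.py <<'E'
from fx import *
from fix import cloud
im,d=env.read_camera("scene")
for dd in (np.load('scene0.npy'),d):
    P,_=cloud("scene",dd,[.40,-.04,.0],[.57,.09,.09]);Q=P-nest;A=np.c_[Q@ex,Q@ey,Q[:,2]]*1000
    k=A[(abs(A[:,0])<13)&(A[:,1]>0)&(A[:,2]>12.5)&(A[:,2]<18)];print("jaw-height pts y min",np.round(np.sort(k[:,1])[:8],1),len(k))
    k=A[(abs(A[:,2]-10)<2)&(abs(A[:,1])<25)&(abs(A[:,0])<30)]
    if len(k):print("hinge x",np.percentile(k[:,0],[3,97]).round(1),"y",np.percentile(k[:,1],[3,97]).round(1))
E
python3 jaw.py
python3 - <<'E'
from fx import *
import json
print(json.dumps(drows(-.30,np.linspace(-.30,.05,8)[1:],0,[0]*7)))
E
```

```text
21.6 [0.6716 0.041  0.0696] [-2.3  1.4 -1.6] [0.54 0.47 0.04] 0.0284 q7 104.0 F.a -0.9
arm angle by tool -0.316259927888775 lift -0.00019077083535103123 rho 0.08429143078974088
jaw-height pts y min [21.4 22.1 22.8 23.4 23.5 24.6 24.6 25.6] 14
hinge x [-10.8  13.6] y [-24.8 -22.2]
jaw-height pts y min [] 0
hinge x [20.5 24.2] y [ 0.1 15.2]
[[[-0.0004, -0.0037, -0.0019], 0.046], [[-0.0007, -0.0074, -0.0039], 0.091], [[-0.0008, -0.0111, -0.0059], 0.136], [[-0.0006, -0.0147, -0.008], 0.18], [[-0.0003, -0.0183, -0.0101], 0.224], [[0.0003, -0.0219, -0.0122], 0.267], [[0.001, -0.0254, -0.0144], 0.31]]
```

move_arm --steps '[[[-0.0004, -0.0037, -0.002], 0.046], [[-0.0007, -0.0074, -0.004], 0.091], [[-0.0008, -0.011, -0.006], 0.136], [[-0.0006, -0.0147, -0.008], 0.18], [[-0.0003, -0.0183, -0.01], 0.224], [[0.0003, -0.022, -0.0122], 0.267], [[0.001, -0.0254, -0.0144], 0.31], [[0.001, -0.0254, -0.0144], 0.31]]'

```text
time_s: 22.65
tool_pos: [0.6789, 0.0145, 0.0855]
tool_rot: [-180.0, 0.1, 176.2]
force: [-0.5, 1.8, 0.7]
grip_width: 0.0281
```

```bash
python3 st.py
python3 - <<'E'
from fx import *
import json
print(json.dumps(drows(.05,[.08,.11,.14,.17,.20,.23],0,[0]*6)))
E
```

```text
22.65 [0.6789 0.0145 0.0855] [-0.5  1.8  0.7] [0.49 0.19 0.02] 0.0281 q7 90.0 F.a 1.4
arm angle by tool 0.059092501851103485 lift 0.000533664477545312 rho 0.08581078969306305
[[[-0.0001, -0.0022, -0.0013], 0.026], [[-0.0002, -0.0043, -0.0027], 0.052], [[-0.0001, -0.0065, -0.004], 0.077], [[0.0, -0.0086, -0.0053], 0.103], [[0.0002, -0.0107, -0.0067], 0.128], [[0.0004, -0.0129, -0.008], 0.153]]
```

move_arm --steps '[[[0, -0.0022, -0.0013], 0.026], [[0, -0.0043, -0.0027], 0.052], [[0, -0.0065, -0.004], 0.077], [[0, -0.0065, -0.004], 0.077]]'

```text
time_s: 23.15
tool_pos: [0.6784, 0.0085, 0.0893]
tool_rot: [180.0, 0.1, 171.8]
force: [0.8, 3.6, -0.4]
grip_width: 0.0287
```

```bash
python3 st.py
```

```text
23.15 [0.6784 0.0085 0.0893] [ 0.8  3.6 -0.4] [ 0.74  0.01 -0.03] 0.0287 q7 86.0 F.a 1.6
arm angle by tool 0.14232404388504372 lift 0.0006224908414830324 rho 0.08563875922255153
```

Continue in small steps, watching for the hard end.

move_arm --steps '[[[0, -0.0015, -0.001], 0.017], [[0, -0.003, -0.002], 0.035], [[0, -0.0045, -0.0028], 0.052], [[0, -0.0045, -0.0028], 0.052]]'

```text
time_s: 23.65
tool_pos: [0.6777, 0.0041, 0.0921]
tool_rot: [180.0, 0.0, 168.9]
force: [1.3, 3.5, -0.2]
grip_width: 0.0288
```

move_arm --steps '[[[0, -0.0015, -0.001], 0.017], [[0, -0.003, -0.002], 0.035], [[0, -0.003, -0.002], 0.035]]'

```text
time_s: 24.02
tool_pos: [0.677, 0.0015, 0.0939]
tool_rot: [180.0, 0.0, 166.9]
force: [2.7, 4.6, 0.0]
grip_width: 0.0286
```

move_arm --steps '[[[0, -0.0015, -0.001], 0.017], [[0, -0.003, -0.002], 0.035], [[0, -0.003, -0.002], 0.035]]'

```text
time_s: 24.4
tool_pos: [0.6763, 0.0004, 0.0954]
tool_rot: [179.9, -0.0, 164.9]
force: [3.1, 7.3, -1.7]
grip_width: 0.0283
```

```bash
python3 st.py;python3 jaw.py
```

```text
24.4 [6.763e-01 4.000e-04 9.540e-02] [ 3.1  7.3 -1.7] [ 1.53 -0.63  0.02] 0.0283 q7 80.0 F.a 2.7
arm angle by tool 0.2632658631274809 lift 0.0013033268801952366 rho 0.08495231517151305
jaw-height pts y min [21.4 22.1 22.8 23.4 23.5 24.6 24.6 25.6] 14
hinge x [-10.8  13.6] y [-24.8 -22.2]
jaw-height pts y min [] 0
hinge x [-24.7 -24.7] y [-8.3 -8.3]
```

move_arm --steps '[[[0, -0.0015, -0.001], 0.015], [[0, -0.003, -0.002], 0.03], [[0, -0.003, -0.002], 0.03]]'

```text
time_s: 24.82
tool_pos: [0.6756, -0.0009, 0.0969]
tool_rot: [179.8, -0.1, 163.3]
force: [3.8, 9.1, -3.1]
grip_width: 0.0283
```

```bash
python3 st.py
```

```text
24.825 [ 0.6756 -0.0009  0.0969] [ 3.8  9.1 -3.1] [ 1.95 -0.88  0.04] 0.0283 q7 79.0 F.a 2.6
arm angle by tool 0.2861882228266175 lift 0.0018546691828728173 rho 0.0845954704011726
```

move_arm --steps '[[[0, -0.002, 0], 0.01], [[0, -0.004, 0], 0.02], [[0, -0.005, 0], 0.02], [[0, -0.005, 0], 0.02]]'

```text
time_s: 25.32
tool_pos: [0.6753, -0.0027, 0.0972]
tool_rot: [179.6, 0.0, 162.2]
force: [6.1, 13.1, -4.2]
grip_width: 0.0279
```

```bash
python3 st.py
python3 - <<'E'
from fx import *
im,d=env.read_camera("scene")
u,v=proj("scene",[.58,.01,.08])[0].astype(int)
save('q.png',cv2.resize(im[v-55:v+55,u-70:u+70],(700,550),interpolation=cv2.INTER_CUBIC))
E
```

```text
25.325 [ 0.6753 -0.0027  0.0972] [ 6.1 13.1 -4.2] [ 2.79 -1.36  0.03] 0.0279 q7 78.0 F.a 4.0
arm angle by tool 0.3069937179292137 lift 0.0011827074293250459 rho 0.0848413448991882
```

View pics/q.png

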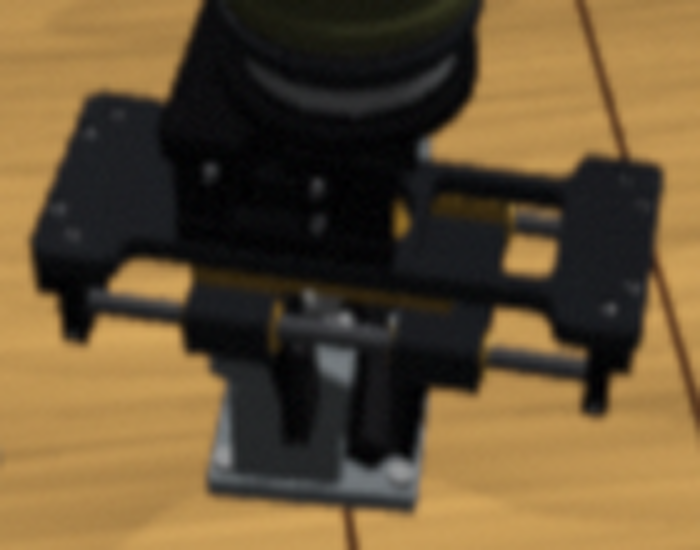

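move_arm --steps '[[[0, 0.005, 0], 0], [[0, 0.008, 0], 0], [[0, 0.008, 0], 0], [[0, 0.008, 0], 0], [[0, 0.008, -0.03], 0], [[0, 0.008, -0.08], 0], [[0, 0.008, -0.13], 0], [[0, -0.05, -0.13], 0], [[0, -0.11, -0.13], 0], [[0, -0.17, -0.13], 0], [[0, -0.23, -0.13], 0], [[0, -0.29, -0.13], 0], [[0, -0.29, -0.13], 0], [[0, -0.29, -0.13], 0]]' --hand -0.2

```text
time_s: 27.12
tool_pos: [0.584, -0.286, 0.228]
tool_rot: [180.0, 0.0, 161.9]
force: [1.2, 1.1, 0.0]
grip_width: 0.0522
```

```bash
python3 st.py; python3 jaw.py
cat > fin.py <<'E'
from fx import *
from fix import cloud
out=[]
for n in("top","scene"):
    im,d=env.read_camera(n)
    P,_=cloud(n,d,[.42,-.08,-.02],[.78,.12,.2]);Q=P-hub;H=np.c_[Q@ds,Q@ey,Q@a]*1000;rho=np.hypot(H[:,0],H[:,1]);ang=np.arctan2(H[:,1],H[:,0])-np.radians(75)
    for lo in range(50,110,15):
        k=(H[:,2]>22)&(H[:,2]<70)&(rho>lo)&(rho<lo+15)&(abs(ang)<1.3)
        if k.sum(): print(n,lo,k.sum(),"ang",np.median(ang[k]).round(3),"h",np.percentile(H[k,2],[50,95]).round(1))
    Q=P-nest;A=np.c_[Q@ex,Q@ey,Q[:,2]]*1000;b=A[(A[:,2]>-10)&(A[:,2]<26)&(abs(A[:,0])<35)]
    for y_ in range(-40,60,4):
        k=b[(b[:,1]>=y_)&(b[:,1]<y_+4)]
        if len(k)>3: print(n,y_,len(k),np.round([*np.percentile(k[:,0],[3,97]),*np.percentile(k[:,2],[10,50,90])]))
    u,v=proj(n,[.56,.01,.05])[0].astype(int)
    out.append(cv2.resize(im[v-60:v+60,u-50:u+50],(400,480),interpolation=cv2.INTER_CUBIC))
import sys
save(sys.argv[1],np.hstack(out))
E
python3 fin.py f.png
```

```text
27.125 [ 0.584 -0.286  0.228] [1.2 1.1 0. ] [ 0.1  -0.02  0.02] 0.0522 q7 103.0 F.a 0.7
arm angle by tool 1.6360268813024985 lift -0.04581365563853874 rho 0.33117745990403885
jaw-height pts y min [21.4 22.1 22.8 23.4 23.5 24.6 24.6 25.6] 14
hinge x [-10.8  13.6] y [-24.8 -22.2]
jaw-height pts y min [ 4.1  8.9 11.5 12.7 12.8 13.2 13.6 13.6] 57
hinge x [-23.9  23. ] y [-23.3  10.9]
top 50 42 ang 0.191 h [43.8 47.5]
top 65 48 ang 0.188 h [45.6 48.9]
top 80 46 ang 0.18 h [45.8 49. ]
top 95 21 ang 0.172 h [45.1 49.6]
top -40 10 [-13.  12.  14.  17.  18.]
top -36 20 [-14.  14.  13.  16.  18.]
top -32 19 [-12.  13.  13.  15.  19.]
top -28 19 [-13.  14.  14.  16.  20.]
top -24 27 [-22.  20.   6.  10.  16.]
top -20 34 [-25.  23.   8.  10.  12.]
top -16 31 [-21.  21.   8.  11.  14.]
top -12 31 [-24.  22.   8.  11.  13.]
top -8 34 [-25.  23.   9.  11.  12.]
top -4 31 [-23.  20.   8.  10.  12.]
top 0 31 [-24.  22.   8.  10.  12.]
top 4 32 [-23.  23.   8.  10.  12.]
top 8 32 [-23.  22.   8.  11.  13.]
top 12 24 [-21.  20.   7.  12.  16.]
top 16 19 [-14.  13.  14.  15.  17.]
top 20 18 [-14.  11.  
[... 458 characters left out ...]
ene 95 58 ang 0.161 h [42.4 47.4]
scene -40 14 [-12.   8.  14.  16.  17.]
scene -36 16 [-11.  15.  15.  16.  18.]
scene -32 22 [-14.  13.  14.  17.  18.]
scene -28 28 [-14.  14.   9.  14.  18.]
scene -24 42 [-20.  16.   8.  11.  17.]
scene -20 28 [-22.  24.   8.  10.  11.]
scene -16 29 [-24.  22.   9.  10.  12.]
scene -12 26 [-21.  22.   9.  11.  12.]
scene -8 30 [-25.  23.   9.  10.  12.]
scene -4 36 [-25.  22.   9.  10.  12.]
scene 0 26 [-22.  22.   9.  10.  12.]
scene 4 32 [-22.  22.   9.  10.  11.]
scene 8 31 [-25.  23.   2.   7.  12.]
scene 12 27 [-23.  19.   7.  14.  16.]
scene 16 23 [-15.  13.  13.  15.  16.]
scene 20 14 [-14.  11.  12.  15.  16.]
scene 24 8 [-10.  12.  14.  16.  17.]
```

View pics/f.png

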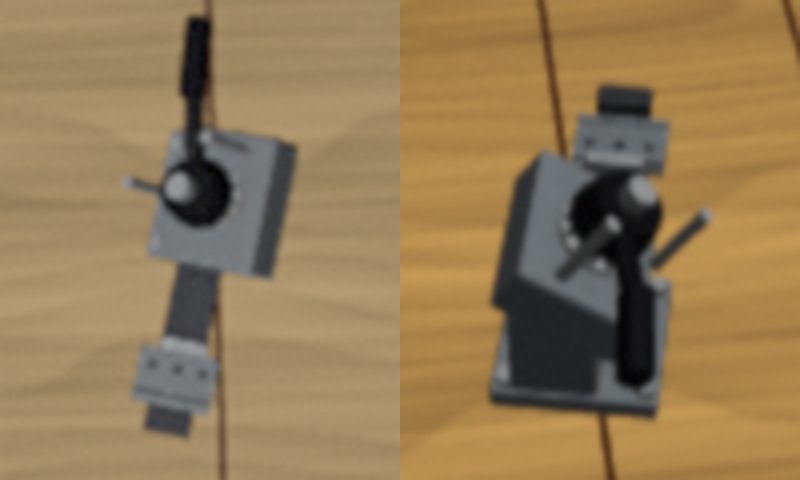

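```bash
python3 -c "
from cell import env
print(env.sign_off())"
```

```text
the job is handed in; nothing more can be done
None
```

The hinge is clamped on the bed and the lever is down. I handed the job in at about 27 s of the 66 s allowed. I laid the smallest hinge on the bed, lifted the lever (about 6 N of spring pull), swung it back two teeth and lowered it. I then turned it clockwise until it hit a hard stop at about 15 N, let go and moved the arm clear.

**Last checks from both cameras:**
- **Hinge:** it lies flat with its top 10 mm above the bed. It sits against the fence with the jaw against its other edge, and is about 1 mm off centre across the bed.
- **Lever:** its height above the face is the same as at the start, so it is fully down. The fingers were clear of everything.

**Failed or disagreed:**
- **First grasp:** it closed on air above the hinge. The depth images showed the fingertips about 22 mm further back from the reported tool centre point (TCP) than described. I corrected for that, and the hinge had not moved.
- **Lever angle:** it measured about 0.18 rad at the end. I expected 0.05 to 0.14 for a fully tight spindle, depending on the play. Camera bias could explain the gap. The lever was well short of the 0.40 pin, so I take the stop to be the spindle's hard end; I could not read the spindle angle directly.
- **Bystanders:** I did not measure them again at the end.

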